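# Bring the bar clamp's tail shoe up to a plaster mould

### The job

Get the two-part plaster mould ready for tightening in the bar clamp: stand the tall plywood packing board upright on the bar, flat and centred against the mould's bare face, and let go of it. Then pull up the lock plunger on the tail shoe, slide the shoe one hole towards the mould and let the pin drop fully home in that next hole. Finish still holding the plunger knob with the pin home, so I can wind the screw in from the other end; do not shift the mould or anything else on the bench.

Things in the scene. Friction and masses are not known exactly. Their poses are not given: they have to be found in the camera images.
- clamp: steel bar clamp fixed on the bench; bar along this frame's y, y = -175 to +245 mm, 40 mm wide, its top at z = 50 mm with 12 mm pin holes every 40 mm. Origin: on the bench under the bar's centre line, z up. At the -y end the fixed screw head, up to 146 mm tall, its pad's plywood face at y = -61.5 mm; then the mould, free bar, and the tail shoe at the +y end.
- mould: closed two-part plaster mould (one rigid block, about 0.75 kg, loose), 56 (x) x 90 (y) x 95 mm tall, standing on the bar next to the screw pad, axes nearly the clamp's. Origin: centre of its underside, z up. Its bare face is at y = +45 mm of this frame and looks along +y, towards the tail shoe.
- board: tall packing board: plywood, loose, 64 wide (x) x 18 thick (y) x 95 mm tall (z), about 0.075 kg, standing on the bench. Origin: centre of its underside; faces alike, either may meet the mould. In place its origin is at x = 0, y = +54 to +57 mm in the mould's frame, on the bar. Grip it across the 64 mm width near the top: beside the mould only that leaves room for fingers.
- shoe (a joint): tail shoe on the bar, m: 0 = start hole (1.5 mm play), 0.040 = next hole towards the mould; grows along the clamp's -y. Rubs with about 4 N; moves only while the pin is out. At 0 its jaw's flat front is at clamp y = +96 mm; jaw 54 mm wide, 12 thick, 125 mm above the bench at its top. At 0.040 the jaw stands 23 to 26 mm from the mould: the board and a few mm for the screw.
- plunger (a joint): lock plunger of the shoe, m: 0 = pin fully home (10 mm down in a hole), grows as pulled straight up; stop at 0.014. The 9 mm round-ended pin clears the bar from 0.010 on. A spring pushes it down: 6 N when home, 12 N fully pulled. Let down between holes, the tip rides on the bar's top and drops into the next hole it meets.
- knob: black mushroom knob on the plunger, 28 mm across, head 4 to 25 mm above this origin. Origin: on the pin's axis at the knob's underside, 81 mm above the bench with the pin home, 38 mm behind the jaw's back; axes as the clamp's. Moves with plunger and shoe. Grip it from above, fingers closing across the bar (clamp x): clear beside it down to 66 mm, save its own 20 mm barrel.
- short_piece: bystander: short offcut of the same plywood standing on edge, 64 x 18 x 45 mm tall, less than half as tall as the packing board. Origin: centre of its underside.
- press_half: bystander: half of a small plaster press mould lying face up, 60 x 70 x 30 mm tall. Origin: centre of its underside.
- tool_pot: bystander: white pot, 80 mm across and 95 mm tall, with wooden modelling tools sticking up to 215 mm, behind the clamp.
- bird_a: bystander: fired clay bird, 70 mm across, 117 mm tall, behind the clamp.
- bird_b: bystander: second fired clay bird of the same size, to the left.
- mallet: bystander: wooden mallet lying behind the clamp, about 215 mm long, 54 mm tall.
- loop_tool: bystander: small loop tool lying to the left, 155 mm long, 10 mm tall.
Mind the look-alikes: they are no part of the job. What is shaped like the board but black is not meant. What is shaped like the mould but yellow is not meant.

How it is judged:
On the way, in this order (a step that is already met when the one before it is completed fails the run):
1. the packing board stands on the bar flat against the mould's bare face, let go (x of board in the frame of mould between -0.01 and 0.01 m and y of board in the frame of mould between 0.049 and 0.06 m and z of board in the frame of clamp between 0.045 and 0.055 m and angle between the y axis of board and the y axis of mould, either way round below 0.12 rad and angle between board's own z axis and vertical below 0.1 rad and contact force between the fingers and board below 0.1 N), for 0.3 s.
2. the lock plunger is pulled up clear of the bar with the shoe still by its first hole (value of joint plunger above 0.009 m and value of joint shoe between -0.012 and 0.012 m and x of board in the frame of mould between -0.01 and 0.01 m and y of board in the frame of mould between 0.049 and 0.06 m and z of board in the frame of clamp between 0.045 and 0.055 m and angle between the y axis of board and the y axis of mould, either way round below 0.12 rad and angle between board's own z axis and vertical below 0.1 rad), for 0.05 s.
3. the shoe is at the next hole towards the mould and the pin is fully home in it (value of joint shoe between 0.037 and 0.043 m and value of joint plunger below 0.003 m), for 0.2 s.
At the end, for the whole second after the job is handed in: Shoe at the next hole (0.040 +- 0.003), pin home (within 3 mm), fingers on the knob with over 4 N; board upright on the bar (tilt under 0.10) against the mould: gap under 6 mm, off-centre under 10 mm, square within 0.12 rad; mould within 8 mm of its start (all of step 3 and contact force between the fingers and knob above 4 N and x of board in the frame of mould between -0.01 and 0.01 m and y of board in the frame of mould between 0.049 and 0.06 m and z of board in the frame of clamp between 0.045 and 0.055 m and angle between the y axis of board and the y axis of mould, either way round below 0.12 rad and angle between board's own z axis and vertical below 0.1 rad and distance of mould from where it was at the start of the episode below 0.008 m); the arm keeps its last pose, push and grip.
It fails at once if the mould is shifted more than 12 mm (distance of mould from where it was at the start of the episode above 0.012 m).
It fails at once if something else on the bench is shifted more than 20 mm (distance of any of short_piece, press_half, tool_pot, bird_a, bird_b, mallet, loop_tool from where it was at the start of the episode above 0.02 m).
It also fails if it takes over 51 s, if anything falls off the work surface, if the arm or the gripper's body presses on something with over 40 N, if the wrist force passes 120 N, or if a joint passes its speed limit or range.

### The arm

A 7-joint arm with a two-finger parallel gripper is mounted at the origin on the work surface. World frame = base frame: x ahead of the robot, y to its left, z up, the work surface at z = 0. Lengths are in m, angles in rad, forces in N, time in s.
With the tool pointing down it reaches from about 0.4 to 0.85 m from the base axis. Payload 4.5 kg.
Tool frame: the origin (TCP) lies midway between the tips of the shut fingers; the grasp point (between the pads) lies 19 mm behind it; z points along the fingers, y is the line along which they close (so a half turn about z gives the same grasp; the last joint's range is limited). The gripper opens to 88 mm and grips with 3 to 60 N. Pads are 18 mm wide; open, the fingers measure 123 mm over their backs; the gripper's body (75 mm by 187 mm) begins 45 mm behind the grasp point.
Start: joints at [-1.167, 0.689, -0.195, 1.565, 0.157, 0.902, -0.215], TCP at [0.226, 0.583, 0.206] pointing down, gripper open.
Joint ranges: [-3.01, 3.01], [-0.46, 2.08], [-1.47, 1.51], [0.13, 2.56], [-1, 4.14], [0.04, 2.09], [-2.66, 2.66]. Speed limits (rad/s): [2.57, 2.57, 3.14, 3.14, 3.14, 3.14, 3.14].

### API

Orientations are given as a unit quaternion [x, y, z, w].
In Python, from plant import r, eyes, finish_job gives the robot as it stands. The module is installed in compiled form; this text tells all that it offers.
- The arm moves only by the tool move_arm, never from a script. Its argument "motion" is a list of rows, each a list of 7 numbers: the shift along the tool's x, y, z in mm, then the turn, a rotation vector about the tool's x, y, z in degrees, then the closure, from 0 (fully open) to 1 (shut). A call has 1 to 5 rows; each row is the pose to reach, as a shift and turn from the pose commanded when the call began, along the tool's axes at that moment; what a row does not reach only later rows make up. A row lasts 1/8 s, in which the tool goes at most 62.5 mm and 10.7 degrees, less where a joint would pass 70% of its speed; a pose out of reach is approached as far as the arm can. A call with a gripper value outside its range is refused whole. The fingers move at their own pace and stop on an object; "newtons" is the grip in N (left out, the last holds). Time passes only in rows, so rows that repeat a pose let the fingers close. It gives the time, the measured TCP pose, the force, the opening and the grip force at its end, in the units of the state.
- r.get_state(): the state, without advancing time (a new reading comes with each control period).
- eyes.snapshot(name): name is "scene" or "top" or "wrist"; returns a dict with "frame" (420x560x3 uint8, red, green, blue), "z_map" (420x560 float32, m along the optical axis (not along the pixel's ray), 0 where there is no reading), "intrinsics" (3x3 intrinsics, pixels), "dist" ([k1, k2, p1, p2, k3] as OpenCV has them; the pictures are not rectified), "world_to_cam" (4x4, takes a point from world to camera coordinates). Camera axes: x right, y down, z forward; pixel columns grow to the right and rows downward; lengths in m; the calibration is good to about 2 mm. A picture is of the moment at which its call begins.
- finish_job(): hands the job in; it is judged then, once.
The state is a dict: "clock": time; "q": joint angles; "qd": joint speeds; "joint_torque": joint torques, N m; "tool_pos": TCP position; "eef_rot": TCP orientation; "contact_force": force on the tool from outside, world axes, zero at the start; "moment": the same for the moment, N m; "opening": opening from 0.0 (shut) to 1.0 (fully open); "finger_force": force on a finger pad.
Only numpy, scipy, OpenCV 4.12 (cv2) and the standard library are available. Lean on these libraries where they do the work, as an engineer would, in place of code of your own. Each camera call takes 0.05 s, during which the arm holds its last target. There are 200 camera calls.

## Working session

There is one attempt and no reset: what is moved stays moved. The work goes in short steps, Python scripts to look and compute and a tool call to move; the robot and the scene stay as the last step left them, time stands still between calls to the robot, and variables do not carry over. Pictures are saved under pics/ and viewed, at most 10 in all, crops included, and the job is handed in when it is done.

Besides the shell and the picture viewer there is one more tool, called as name(argument=value, ...), one argument or row to a line, values as JSON. move_arm: Moves the arm, as the interface text tells. Its arguments: {"type":"object","properties":{"motion":{"type":"array","items":{"type":"array","items":{"type":"number"}}},"newtons":{"type":"number"}},"required":["motion"]}

```bash
mkdir -p pics; cat > h.py <<'E'
import numpy as np, cv2
from plant import r, eyes, finish_job
from scipy.spatial.transform import Rotation as R
def snap(n):
    s=eyes.snapshot(n); K=np.array(s["intrinsics"]);d=np.array(s["dist"]);T=np.array(s["world_to_cam"])
    z=s["z_map"]; h,w=z.shape
    u,v=np.meshgrid(np.arange(w),np.arange(h))
    p=cv2.undistortPoints(np.stack([u,v],-1).reshape(-1,1,2).astype(np.float64),K,d).reshape(h,w,2)
    P=np.dstack([p[...,0]*z,p[...,1]*z,z]); W=(P-T[:3,3])@T[:3,:3]
    W[z==0]=np.nan
    s["W"]=W; s["img"]=cv2.cvtColor(s["frame"],cv2.COLOR_RGB2BGR); return s
def st():
    s=r.get_state(); print({k:np.round(s[k],4).tolist() for k in("clock","tool_pos","eef_rot","contact_force","opening","finger_force")}); return s
E
python3 - <<'E'
from h import *
st()
for n in("scene","top"):
    s=snap(n); cv2.imwrite(f"pics/{n}0.png",s["img"]); np.savez(f"{n}0.npz",W=s["W"],img=s["img"])
    T=np.array(s["world_to_cam"]); print(n,(-T[:3,:3].T@T[:3,3]).round(3), T[2,:3].round(2))
E
```

```text
{'clock': 0.0, 'tool_pos': [0.2257, 0.5821, 0.2051], 'eef_rot': [0.1838, 0.983, -0.0009, -0.0001], 'contact_force': [-0.1393, 0.054, 0.0831], 'opening': 0.9984, 'finger_force': 0.0}
scene [1.263 0.445 0.62 ] [-0.71 -0.42 -0.57]
top [0.446 0.053 1.047] [ 0.13  0.   -0.99]
```

View pics/scene0.png

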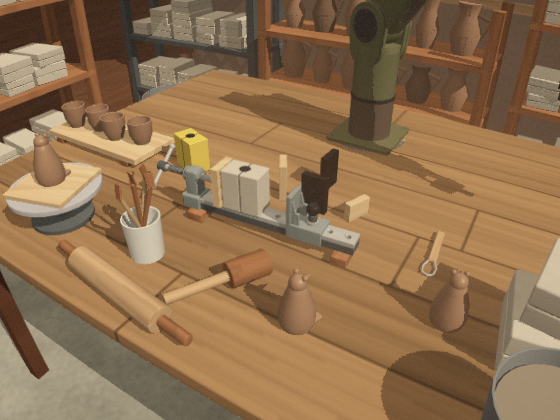

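View pics/top0.png

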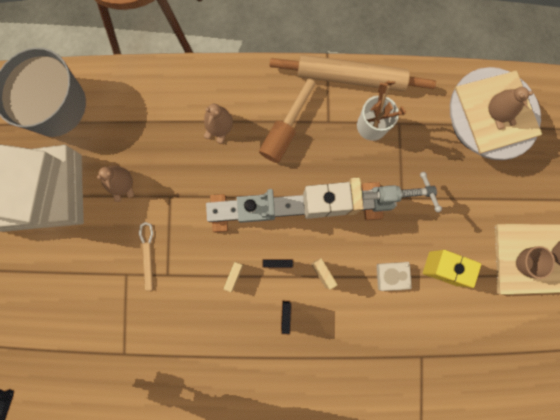

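The scene view shows the clamp with mould at (245,185) and the shoe and knob at (312,210). In the top view, the mould is at (330,199) and the knob at (250,206). There are four board-like pieces in the top view: tan (325,274), tan (233,277), black (278,264) and black (286,317). The black ones are excluded, so I'm checking the height of the two tan ones.

```bash
python3 - <<'E'
from h import *
d=np.load("top0.npz");W=d["W"];img=d["img"]
def rect(name,box,zlo,zhi,col=None):
    u0,v0,u1,v1=box; w=W[v0:v1,u0:u1]; m=(w[...,2]>zlo)&(w[...,2]<zhi)
    p=w[m]; 
    (c,sz,a)=cv2.minAreaRect((p[:,:2]*1000).astype(np.float32)); print(name,"n",len(p),"c",np.round(c,1),"sz",np.round(sz,1),"a",round(a,1),"z",np.percentile(p[:,2],[5,50,95]).round(4),"med",np.median(p[:,:2],0).round(4))
rect("tanR",(308,255,343,295),.02,.2)
rect("tanR top",(308,255,343,295),.085,.11)
rect("tanL",(218,258,248,296),.02,.2)
rect("tanL top",(218,258,248,296),.038,.06)
rect("blk1",(258,255,298,275),.02,.2)
rect("blk2",(278,297,295,337),.02,.2)
rect("mould top",(300,175,352,222),.135,.16)
rect("bar",(206,190,310,222),.044,.056)
rect("jaw top",(255,185,285,222),.118,.132)
rect("knob",(236,192,264,220),.098,.115)
s=np.load("scene0.npz")
a=cv2.resize(img[230:300,200:360],None,fx=4,fy=4,interpolation=cv2.INTER_CUBIC)
b=cv2.resize(s["img"][140:270,160:380],(640,378),interpolation=cv2.INTER_CUBIC)
c=np.vstack([a,b]);cv2.imwrite("pics/crop0.png",cv2.resize(c,None,fx=.9,fy=.9))
E
```

```text
tanR n 337 c [438.5 -51.6] sz [62.3 18.3] a 30.6 z [0.0405 0.0946 0.098 ] med [ 0.4394 -0.0492]
tanR top n 267 c [438.7 -51.6] sz [61.8 18.2] a 30.3 z [0.0922 0.0951 0.0983] med [ 0.4396 -0.0512]
tanL n 261 c [430.1 144.3] sz [18.3 62.8] a 68.1 z [0.0311 0.0454 0.0484] med [0.4294 0.1432]
tanL top n 245 c [430.1 144.3] sz [18.3 62.8] a 68.1 z [0.0422 0.0456 0.0485] med [0.4293 0.1436]
blk1 n 275 c [459.7  48.1] sz [16.6 62.2] a 0.4 z [0.0926 0.0955 0.0982] med [0.4597 0.0481]
blk2 n 326 c [346.8  28.4] sz [18.3 64.8] a 88.0 z [0.0498 0.095  0.0981] med [0.3491 0.0289]
mould top n 1277 c [593.  -56.2] sz [62.4 93.8] a 6.5 z [0.1421 0.1454 0.1481] med [ 0.5899 -0.0546]
bar n 1095 c [580.1  92.4] sz [ 55.1 225.3] a 3.1 z [0.0473 0.0505 0.0537] med [0.58   0.0988]
jaw top n 154 c [583.6  61.8] sz [53.9 11.8] a 5.0 z [0.1216 0.1251 0.128 ] med [0.5826 0.0614]
knob n 137 c [579.3 105.3] sz [25.9 25. ] a 0.4 z [0.0996 0.1053 0.108 ] med [0.5789 0.105 ]
```

View pics/crop0.png

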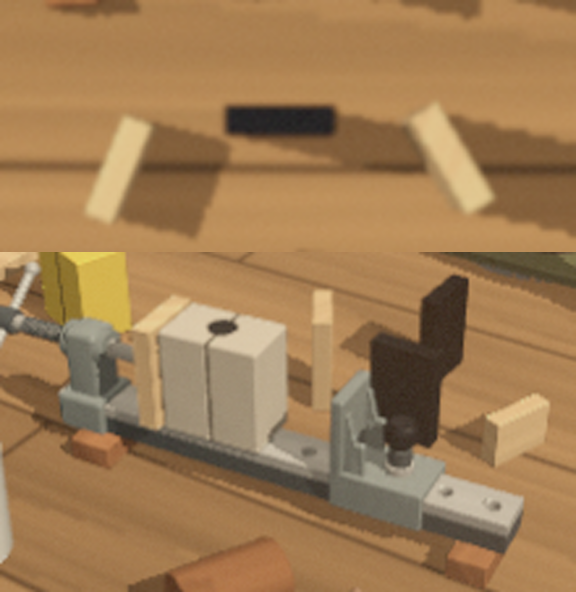

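The tan piece at top-view (325,274) is 95 mm tall, so it is the board. The tan piece at (233,277) is 45 mm tall, so it is the short offcut, and the black ones are the wrong colour. The crop agrees: tall tan next to the mould, short tan on the right. Moving now.

move_arm(
  motion=[
    [-38,-46,0,0,0,0,0],
    [-77,-92,0,0,0,0,0],
    [-115,-138,0,0,0,0,0],
    [-154,-185,0,0,0,0,0],
    [-195,-235,0,0,0,0,0],
  ],
)

```text
clock: 0.72
tool_pos: [0.3225, 0.2934, 0.2058]
eef_rot: [0.184, 0.983, -0.0, 0.0]
contact_force: [0.9, -0.5, 0.0]
opening: 1.001
finger_force: 0.0
```

move_arm(
  motion=[
    [-38,-46,0,0,0,0,0],
    [-77,-92,0,0,0,0,0],
    [-115,-138,0,0,0,0,0],
    [-154,-185,0,0,0,0,0],
    [-195,-235,0,0,0,0,0],
  ],
)

```text
clock: 1.35
tool_pos: [0.4188, 0.006, 0.2059]
eef_rot: [0.184, 0.983, 0.0, 0.0]
contact_force: [0.1, 0.2, -0.5]
opening: 1.002
finger_force: 0.0
```

move_arm(
  motion=[
    [-15,-20,0,0,0,9,0],
    [-30,-35,0,0,0,18,0],
    [-37,-43,0,0,0,28,0],
    [-37,-43,0,0,0,38.5,0],
    [-37,-43,0,0,0,38.5,0],
  ],
)

```text
clock: 1.98
tool_pos: [0.4371, -0.0458, 0.2057]
eef_rot: [0.497, 0.868, -0.0, -0.0]
contact_force: [0.5, 0.4, -0.7]
opening: 0.998
finger_force: 0.0
```

```bash
cat >> h.py <<'E'
def rect(W,zlo,zhi,c,rad,name=""):
    m=(W[...,2]>zlo)&(W[...,2]<zhi)&(np.hypot(W[...,0]-c[0],W[...,1]-c[1])<rad); p=W[m]
    p2=(p[:,:2]*1000).astype(np.float32); b=cv2.minAreaRect(p2)
    print(name,"n",len(p),"c",np.round(b[0],1),"sz",np.round(b[1],1),"a",round(b[2],1),"z",np.percentile(p[:,2],[5,50,95]).round(4)); return m,b
def delta(xyz,yaw):   # yaw deg of tool y in world, modulo 180; returns shift mm, turn deg in tool axes
    s=r.get_state(); M=R.from_quat(s["eef_rot"]).as_matrix()
    sh=M.T@(np.array(xyz)-s["tool_pos"])*1000
    cur=np.degrees(np.arctan2(M[1,1],M[0,1])); dy=(yaw-cur+90)%180-90
    print("shift",sh.round(1),"turn z",round(-dy,2),"cur yaw",round(cur,2), "tilt",M[:,2].round(4))
E
python3 - <<'E'
from h import *
s=snap("wrist"); cv2.imwrite("pics/w1.png",s["img"]); W=s["W"]
m,b=rect(W,.085,.105,(.4387,-.0516),.06,"board top")
s=snap("top"); rect(s["W"],.085,.105,(.4387,-.0516),.06,"board from top")
c=b[0]; delta((c[0]/1000,c[1]/1000,.064),30.3)
E
```

```text
board top n 1567 c [439.5 -52.6] sz [63.7 18.5] a 31.3 z [0.0887 0.0945 0.0958]
board from top n 3 c [464.9 -42.7] sz [4.8 0.8] a 65.3 z [0.0937 0.0952 0.0971]
shift [ -7.3  -1.4 141.8] turn z 0.23 cur yaw 30.53 tilt [-4.e-04  1.e-04 -1.e+00]
```

View pics/w1.png

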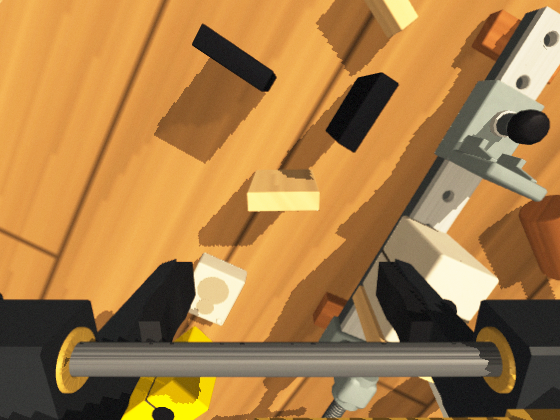

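Wrist view: the board is at (283,190) between the open fingers' line. The mould is at (440,255) and the knob at (528,127). Descending.

move_arm(
  motion=[
    [-7,-1.5,40,0,0,0,0],
    [-7,-1.5,80,0,0,0,0],
    [-7,-1.5,115,0,0,0,0],
    [-7,-1.5,142,0,0,0,0],
    [-7,-1.5,142,0,0,0,0],
  ],
  newtons=20,
)

```text
clock: 2.7
tool_pos: [0.4383, -0.0521, 0.0626]
eef_rot: [0.497, 0.868, -0.001, -0.002]
contact_force: [-0.3, 0.2, 0.4]
opening: 0.999
finger_force: 0.0
```

move_arm(
  motion=[
    [0,0,0,0,0,0,1],
    [0,0,0,0,0,0,1],
    [0,0,0,0,0,0,1],
    [0,0,0,0,0,0,1],
    [0,0,0,0,0,0,1],
  ],
  newtons=20,
)

```text
clock: 3.32
tool_pos: [0.4396, -0.0525, 0.0641]
eef_rot: [0.498, 0.867, 0.0, 0.0]
contact_force: [0.0, -0.3, -0.7]
opening: 0.456
finger_force: 0.0
```

```bash
python3 - <<'E'
from h import *
st()
a=snap("wrist")["img"]; b=snap("scene")["img"]
cv2.imwrite("pics/w2.png",np.hstack([cv2.resize(a,(400,300)),cv2.resize(b[120:270,200:400],(400,300))])); st()
E
```

```text
{'clock': 3.325, 'tool_pos': [0.4396, -0.0525, 0.0641], 'eef_rot': [0.4976, 0.8674, 0.0001, 0.0002], 'contact_force': [0.0249, -0.3237, -0.7428], 'opening': 0.4563, 'finger_force': 0.0}
{'clock': 3.425, 'tool_pos': [0.4395, -0.0526, 0.0639], 'eef_rot': [0.4976, 0.8674, 0.0, -0.0], 'contact_force': [-0.0659, -0.1637, 0.9149], 'opening': 0.3694, 'finger_force': 0.0}
```

View pics/w2.png

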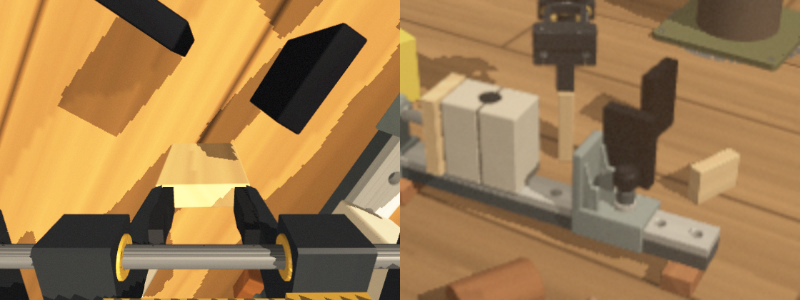

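The picture is ambiguous: the opening reading keeps falling, but the fingers look level with the board's ends at (172,200) and (245,200). I'm checking with depth, in tool axes.

```bash
python3 - <<'E'
from h import *
s=snap("wrist"); st_=st(); M=R.from_quat(st_["eef_rot"]).as_matrix()
L=(s["W"]-st_["tool_pos"])@M*1000
img=s["img"].astype(int); dark=img.max(2)<70
ok=np.isfinite(L[...,0])
bd=ok&~dark&(abs(L[...,2]+31)<8)&(np.hypot(L[...,0],L[...,1])<60)
f=ok&dark&(L[...,2]<5)&(L[...,2]>-70)&(np.hypot(L[...,0],L[...,1])<75)
for n,m in(("board top",bd),("fingerL",f&(L[...,1]<0)),("fingerR",f&(L[...,1]>0))):
    print(n,m.sum(),*[np.percentile(L[m][:,i],[2,50,98]).round(1) for i in range(3)])
for z0 in range(-60,5,10):
    m=f&(abs(L[...,2]-z0)<5); 
    if m.sum()>20: a=L[m]; print(z0,"neg",a[a[:,1]<0][:,1].max(initial=-999).round(1),"pos",a[a[:,1]>0][:,1].min(initial=999).round(1),"x",np.percentile(a[:,0],[2,98]).round(1))
cv2.imwrite("pics/w3.png",cv2.resize(s["img"][160:340,150:430],(784,504)))
E
```

```text
{'clock': 3.475, 'tool_pos': [0.4395, -0.0525, 0.0639], 'eef_rot': [0.4976, 0.8674, 0.0, -0.0], 'contact_force': [-0.033, -0.244, -0.0343], 'opening': 0.3202, 'finger_force': 0.0}
board top 3303 [-8.1  4.7  9.5] [-29.4   0.5  28.5] [-32.6 -30.5 -23.5]
fingerL 1994 [-6.1  8.4 10.2] [-30.4 -21.5 -15.4] [-69.4 -54.9 -34.5]
fingerR 2716 [-7.   9.1 56.8] [16.8 25.2 56.4] [-69.3 -49.3  -2.9]
-60 neg -15.9 pos 17.4 x [-7.1 10.2]
-50 neg -15.3 pos 16.6 x [-7.6 10.1]
-40 neg -15.3 pos 16.7 x [-6.  10.1]
-30 neg -15.9 pos 16.8 x [ 3.4 56.9]
-20 neg -999.0 pos 44.8 x [52.1 57.6]
-10 neg -999.0 pos 44.9 x [52.1 57.4]
0 neg -999.0 pos 45.0 x [52.1 57.5]
```

View pics/w3.png

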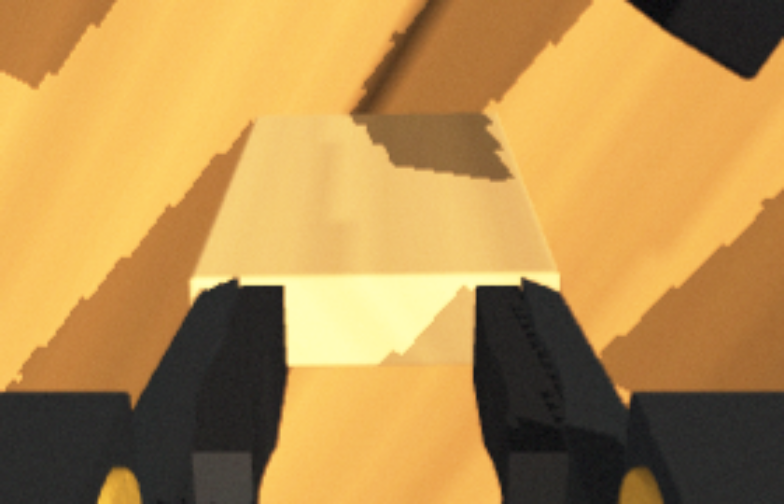

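The fingers sit inside the board's outline, end right at its top edge near (240,280) and (525,285), and feel no force. I'll raise and open, then measure where the tips really are in tool axes.

move_arm(
  motion=[
    [0,0,-30,0,0,0,0.7],
    [0,0,-60,0,0,0,0.7],
    [0,0,-60,0,0,0,0.7],
  ],
)

```text
clock: 3.85
tool_pos: [0.4407, -0.0527, 0.1253]
eef_rot: [0.498, 0.867, 0.001, 0.002]
contact_force: [-0.0, -0.0, -1.0]
opening: 0.3
finger_force: 0.0
```

```bash
python3 - <<'E'
from h import *
s=snap("wrist"); st_=st(); M=R.from_quat(st_["eef_rot"]).as_matrix()
L=(s["W"]-st_["tool_pos"])@M*1000
dark=s["img"].astype(int).max(2)<70
f=dark&(L[...,2]<15)&(L[...,2]>-70)&(abs(L[...,0])<20)&(abs(L[...,1])<75)
for n,m in(("L",f&(L[...,1]<0)),("R",f&(L[...,1]>0))):
    print(n,m.sum(),*[np.percentile(L[m][:,i],[2,50,98,99.8]).round(1) for i in range(3)])
rect(s["W"],.085,.105,(.4395,-.0525),.06,"board")
for n in("scene","top"):
    q=snap(n); g=q["img"].astype(int).max(2)<70; l=(q["W"]-st_["tool_pos"])@M*1000
    m=g&(abs(l[...,0])<20)&(abs(l[...,1])<75)&(l[...,2]>-60)&(l[...,2]<25); print(n,m.sum(),[np.percentile(l[m][:,i],[2,50,98]).round(1) for i in range(3)] if m.sum() else "")
    if n=="scene": rect(q["W"],.03,.103,(.4395,-.0525),.05,"board scene")
E
```

```text
{'clock': 3.9, 'tool_pos': [0.44, -0.0526, 0.1243], 'eef_rot': [0.4976, 0.8674, 0.0005, 0.0008], 'contact_force': [0.8968, 0.2479, -0.472], 'opening': 0.3004, 'finger_force': 0.0}
L 1873 [-6.1  8.   9.8 10.2] [-26.9 -18.4 -12.  -11.9] [-69.4 -55.4 -35.  -33.2]
R 1895 [-8.1  8.   9.8 10.1] [14.4 20.4 29.  30. ] [-69.5 -55.2 -34.9 -33.4]
board n 2870 c [439.3 -52.4] sz [64.  18.5] a 31.4 z [0.0881 0.0945 0.0956]
scene 6 [array([-2.8,  6.5,  9.7]), array([24.4, 26.9, 30.5]), array([-54.8, -42.8, -37.4])]
board scene n 279 c [438.9 -50.8] sz [66.7 17.2] a 31.6 z [0.0367 0.0806 0.0966]
top 0
```

```bash
python3 - <<'E'
from h import *
s=snap("wrist"); st_=st(); M=R.from_quat(st_["eef_rot"]).as_matrix()
L=(s["W"]-st_["tool_pos"])@M*1000
f=(abs(L[...,0])<14)&(abs(L[...,1])<40)
for z0 in range(-70,30,4):
    m=f&(abs(L[...,2]-z0)<=2); print(z0,m.sum(),np.median(s["img"][m],0) if m.sum() else "", np.ptp(L[m][:,1]).round(0) if m.sum() else "",end=" | ")
q=snap("scene"); T=np.array(q["world_to_cam"])
for p in ([0,0,0],[0,0,-19],[0,0,-33]):
    w=M@np.array(p)/1000+st_["tool_pos"]; uv,_=cv2.projectPoints(w[None],cv2.Rodrigues(T[:3,:3])[0],T[:3,3],np.array(q["intrinsics"]),np.array(q["dist"])); print(p,uv.ravel().round(1))
    c=tuple(int(round(a)) for a in uv.ravel())
cv2.imwrite("pics/s4.png",cv2.resize(q["img"][100:230,190:360],(784,600),interpolation=cv2.INTER_CUBIC))
E
```

```text
{'clock': 4.05, 'tool_pos': [0.4389, -0.0525, 0.1231], 'eef_rot': [0.4976, 0.8674, -0.0004, -0.0008], 'contact_force': [0.1969, -0.2634, -0.1636], 'opening': 0.2992, 'finger_force': 0.0}
-70 494 [35. 36. 37.] 58.0 | -66 488 [35. 36. 37.] 58.0 | -62 482 [33. 35. 36.] 58.0 | -58 562 [33. 34. 36.] 58.0 | -54 589 [32. 34. 36.] 56.0 | -50 422 [34. 35. 36.] 56.0 | -46 373 [33. 35. 36.] 55.0 | -42 341 [33. 34. 36.] 54.0 | -38 296 [34. 35. 37.] 54.0 | -34 199 [34. 36. 37.] 49.0 | -30 5 [33. 33. 33.] 40.0 | -26 0   | -22 0   | -18 0   | -14 0   | -10 0   | -6 0   | -2 0   | 2 0   | 6 0   | 10 0   | 14 0   | 18 0   | 22 0   | 26 583 [172. 250. 255.] 62.0 | [0, 0, 0] [282. 150.]
[0, 0, -19] [282.1 142.8]
[0, 0, -33] [282.1 137.4]
```

View pics/s4.png

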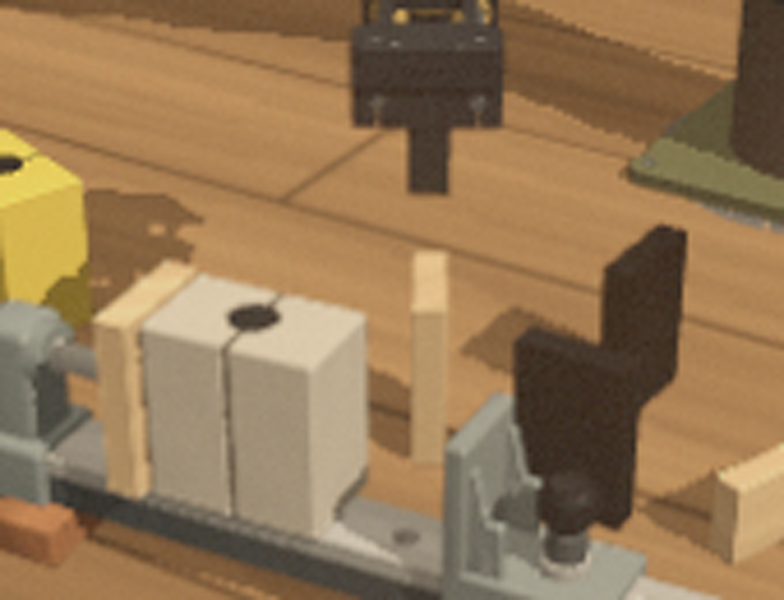

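The board still stands at (430,255–460) in the crop, and the fingertips hang above it at (430,192). Two views put the real tips about 32 mm above the reported TCP. That explains the miss, since the tips passed just over the board top. From here on, real tip z = reported z + 32 mm.

move_arm(
  motion=[
    [0,0,0,0,0,0,0],
    [0,0,0,0,0,0,0],
    [0,0,0,0,0,0,0],
    [0,0,0,0,0,0,0],
    [0,0,0,0,0,-0.7,0],
  ],
)

```text
clock: 4.72
tool_pos: [0.4395, -0.0526, 0.1239]
eef_rot: [0.492, 0.871, 0.0, 0.0]
contact_force: [-0.4, -0.5, -0.9]
opening: 0.845
finger_force: 0.0
```

move_arm(
  motion=[
    [0,0,5,0,0,0,0],
    [0,0,30,0,0,0,0],
    [0,0,60,0,0,0,0],
    [0,0,85,0,0,0,0],
    [0,0,92,0,0,0,0],
  ],
)

```text
clock: 5.35
tool_pos: [0.4387, -0.0524, 0.0306]
eef_rot: [0.492, 0.87, -0.001, -0.001]
contact_force: [0.8, 0.1, -0.4]
opening: 0.999
finger_force: 0.0
```

move_arm(
  motion=[
    [0,0,0,0,0,0,1],
    [0,0,0,0,0,0,1],
    [0,0,0,0,0,0,1],
    [0,0,0,0,0,0,1],
    [0,0,0,0,0,0,1],
  ],
  newtons=20,
)

```text
clock: 5.98
tool_pos: [0.4399, -0.0527, 0.0326]
eef_rot: [0.492, 0.87, 0.0, 0.001]
contact_force: [-0.5, -0.1, 7.0]
opening: 0.725
finger_force: 20.0
```

Gripped at 64 mm with 20 N. Lifting, then carrying over the gap.

move_arm(
  motion=[
    [0,0,-15,0,0,0,1],
    [0,0,-45,0,0,0,1],
    [0,0,-85,0,0,0,1],
    [0,0,-125,0,0,0,1],
    [0,0,-160,0,0,0,1],
  ],
  newtons=25,
)

```text
clock: 6.6
tool_pos: [0.4393, -0.0526, 0.1935]
eef_rot: [0.492, 0.87, 0.0, 0.0]
contact_force: [0.9, -0.2, 0.0]
opening: 0.73
finger_force: 25.0
```

move_arm(
  motion=[
    [-4,25,0,0,0,6,1],
    [-10,65,0,0,0,13,1],
    [-17,105,0,0,0,20,1],
    [-23,140,0,0,0,25.5,1],
    [-25,157,0,0,0,25.5,1],
  ],
)

```text
clock: 7.22
tool_pos: [0.5884, 0.0082, 0.1917]
eef_rot: [0.672, 0.741, 0.0, 0.0]
contact_force: [-1.1, 0.4, -0.7]
opening: 0.72
finger_force: 25.0
```

```bash
python3 - <<'E'
from h import *
st_=st(); M=R.from_quat(st_["eef_rot"]).as_matrix()
s=snap("wrist"); W=s["W"]; np.savez("w5.npz",W=W,img=s["img"])
rect(W,.138,.152,(.594,-.054),.065,"mould top wrist")
rect(W,.119,.131,(.583,.062),.04,"jaw wrist")
L=(W-st_["tool_pos"])@M*1000
im=s["img"].astype(int); tan=(im[...,2]>150)&(im[...,2]-im[...,0]>40)
m=tan&(np.hypot(L[...,0],L[...,1])<60)&(L[...,2]<-40)
if m.sum(): print("held",m.sum(),*[np.percentile(L[m][:,i],[2,50,98]).round(1) for i in range(3)])
d=np.load("top0.npz");rect(d["W"],.138,.152,(.594,-.054),.08,"mould top0")
t=snap("top"); rect(t["W"],.138,.152,(.594,-.054),.065,"mould top now")
cv2.imwrite("pics/w5.png",s["img"])
E
```

```text
{'clock': 7.225, 'tool_pos': [0.5884, 0.0082, 0.1917], 'eef_rot': [0.672, 0.7405, 0.0004, 0.0002], 'contact_force': [-1.057, 0.3512, -0.6735], 'opening': 0.7201, 'finger_force': 25.0001}
mould top wrist n 696 c [595.1 -90.5] sz [55.4 11.2] a 5.3 z [0.1435 0.1446 0.1456]
jaw wrist n 1304 c [585.1  61.3] sz [53.6 12.1] a 5.2 z [0.1217 0.1243 0.1255]
held 11942 [-7.   9.  27.5] [-38.    3.2  52.5] [-122.9  -61.7  -41.5]
mould top0 n 1556 c [594.  -64.2] sz [ 63.8 109.5] a 5.3 z [0.1424 0.1456 0.1483]Traceback (most recent call last):
  File "<stdin>", line 11, in <module>
  File "h.py", line 17, in rect
    print(name,"n",len(p),"c",np.round(b[0],1),"sz",np.round(b[1],1),"a",round(b[2],1),"z",np.percentile(p[:,2],[5,50,95]).round(4)); return m,b
                                                                                           ~~~~~~~~~~~~~^^^^^^^^^^^^^^^^^^
    return _quantile_unchecked(
        a, q, axis, out, overwrite_input, method, keepdims, weights)
    return _ureduce(a,
                    func=_quantile_ureduce_func,
    ...<5 lines>...
                    overwrite_input=overwrite_input,
                    method=method)
    r = func(a, **kwargs)
    result = _quantile(arr,
                       quantiles=q,
    ...<2 lines>...
                       out=out,
                       weights=wgt)
    slices_having_nans = np.isnan(arr[-1, ...])
                                  ~~~^^^^^^^^^
IndexError: index -1 is out of bounds for axis 0 with size 0
```

```bash
python3 - <<'E'
from h import *
a=np.radians(5.2); ex=np.array([np.cos(a),np.sin(a)]); ey=np.array([-np.sin(a),np.cos(a)])
o=np.array([.5851,.0613])  # jaw top centre (clamp x=0,y=.102)
def cl(W): d=W[...,:2]-o; return np.stack([d@ex*1000,d@ey*1000+102,W[...,2]*1000],-1)
for n in("top0","scene0"):
    d=np.load(n+".npz"); C=cl(d["W"]); im=d["img"].astype(int); grey=(im[...,2]-im[...,0]<75)
    m=grey&(C[...,2]>139)&(C[...,2]<152)&(abs(C[...,0])<45)&(C[...,1]>-62)&(C[...,1]<45)
    p=C[m].astype(np.float32); print(n,"mouldtop",len(p),[np.percentile(p[:,i],[0.5,2,50,98,99.5]).round(1) for i in (0,1)],np.round(cv2.minAreaRect(np.ascontiguousarray(p[:,:2])),1) if 0 else [np.round(v,1) for v in cv2.minAreaRect(np.ascontiguousarray(p[:,:2]))])
    m=(C[...,2]>62)&(C[...,2]<132)&(abs(C[...,0])<22)&(C[...,1]>20)&(C[...,1]<45)
    if m.sum()>20:
        p=C[m]; k=np.polyfit(p[:,0],p[:,1],1); print(n,"face",len(p),np.percentile(p[:,1],[5,50,95]).round(1),"slope deg",np.degrees(k[0]).round(2),"y0",k[1].round(1))
    m=(C[...,2]>119)&(C[...,2]<131)&(abs(C[...,0])<35)&(C[...,1]>90)&(C[...,1]<115); p=C[m]; print(n,"jaw",len(p),[np.percentile(p[:,i],[2,50,98]).round(1) for i in(0,1)])
    m=(C[...,2]>60)&(C[...,2]<140)&(abs(C[...,1]+12)<30)&(C[...,0]>15)&(C[...,0]<40)
    if m.sum()>20: p=C[m]; print("+x face",len(p),np.percentile(p[:,0],[5,50,95]).round(1))
st_=st(); M=R.from_quat(st_["eef_rot"]).as_matrix(); d=np.load("w5.npz"); L=(d["W"]-st_["tool_pos"])@M*1000
im=d["img"].astype(int); m=(im[...,2]>100)&(im[...,2]-im[...,0]>30)&(abs(L[...,0])<25)&(abs(L[...,1])<40)&(L[...,2]<-56)&(L[...,2]>-70)
p=L[m].astype(np.float32); print("held",len(p),[np.percentile(p[:,i],[1,50,99]).round(1) for i in range(3)]);print([np.round(v,1) for v in cv2.minAreaRect(np.ascontiguousarray(p[:,:2]))])
m=(im[...,2]-im[...,0]>30)&(abs(L[...,1])<28)&(abs(L[...,0]-9)<8)&(L[...,2]>-55)&(L[...,2]<30); p=L[m]
k=np.polyfit(p[:,2],p[:,0],1); print("held front face",len(p),np.percentile(p[:,0],[5,50,95]).round(1),"tilt",k[0].round(3))
print("tool in clamp",cl(st_["tool_pos"][None] if hasattr(st_["tool_pos"],"shape") else np.array([st_["tool_pos"]])).round(1)); cv2.imwrite("pics/w5.png",d["img"])
E
```

```text
top0 mouldtop 1275 [array([-33.8, -32.9,  -6.4,  21. ,  22.5]), array([-60.5, -59.7, -14.3,  29.3,  30.6])] [array([ -5.5, -15.2]), array([56.8, 92.5]), np.float64(1.1)]
top0 face 58 [30.5 30.9 31.3] slope deg 0.89 y0 31.0
top0 jaw 151 [array([-27.1,  -1.6,  24.3]), array([ 96.9, 102.7, 108.3])]
scene0 mouldtop 647 [array([-31.2, -30. ,   0.8,  23.4,  25.2]), array([-60.8, -56.6, -10.4,  31.1,  31.7])] [array([ -3.3, -14.7]), array([58.1, 94.2]), np.float64(2.1)]
scene0 face 358 [22.  30.5 32. ] slope deg -6.01 y0 30.0
scene0 jaw 109 [array([-25.5,   3. ,  24.7]), array([ 97.4, 105.1, 109.1])]
+x face 767 [19.4 21.5 23.5]
{'clock': 7.325, 'tool_pos': [0.5882, 0.0084, 0.1916], 'eef_rot': [0.6715, 0.741, 0.0007, 0.0001], 'contact_force': [-1.177, -0.3611, -0.3776], 'opening': 0.7231, 'finger_force': 25.0}
held 7121 [array([-7.9,  2.9,  9.9]), array([-30.1,   1. ,  32.1]), array([-63.3, -61.9, -56.4])]
[array([0.2, 1. ]), array([66.9, 20.4]), np.float64(89.9)]
held front face 7783 [8.9 9.4 9.8] tilt 0.0
tool in clamp [[ -1.7  49.  191.6]]
```

View pics/w5.png

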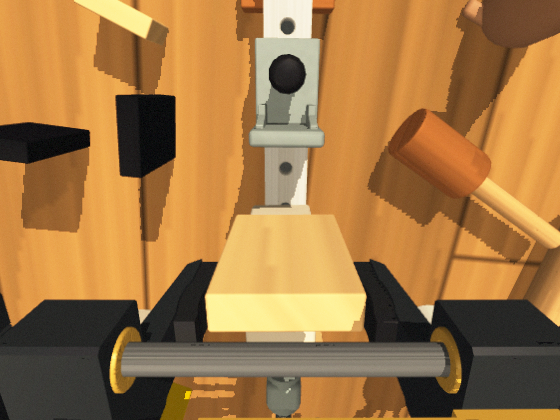

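Wrist view: the held board is level and centred at (287,265). The free bar and jaw are ahead of it at (286,137). I'll lower it with 5 mm clearance first, then close in.

move_arm(
  motion=[
    [-3,-4.5,0,0,0,-0.5,1],
    [-3,-4.5,30,0,0,-0.5,1],
    [-3,-4.5,65,0,0,-0.5,1],
    [-3,-4.5,95,0,0,-0.5,1],
    [-3,-4.5,104,0,0,-0.5,1],
  ],
)

```text
clock: 7.95
tool_pos: [0.5801, 0.0024, 0.0866]
eef_rot: [0.669, 0.743, -0.002, -0.001]
contact_force: [-0.6, 0.1, -0.2]
opening: 0.726
finger_force: 25.0
```

```bash
cat >> h.py <<'E'
_a=np.radians(5.2); EX=np.array([np.cos(_a),np.sin(_a)]); EY=np.array([-np.sin(_a),np.cos(_a)]); O=np.array([.5851,.0613])
def cl(W): W=np.atleast_2d(W) if np.ndim(W)<2 else W; d=W[...,:2]-O; return np.stack([d@EX*1000,d@EY*1000+102,W[...,2]*1000],-1)
E
python3 - <<'E'
from h import *
s0=st(); print(cl(np.array(s0["tool_pos"])).round(1))
for n in("wrist","scene","top"):
    s=snap(n); C=cl(s["W"])
    m=(C[...,2]>139)&(C[...,2]<157)&(abs(C[...,0]+4)<45)&(C[...,1]>-55)&(C[...,1]<65); im=s["img"].astype(int); t=im[...,2]-im[...,0]
    for nm,k in(("tan/board",m&(t>75)&(C[...,1]>30)),("grey/mould",m&(t<75)&(t>15)&(im.max(2)>100))):
        p=C[k]
        if len(p)>15: print(n,nm,len(p),[np.percentile(p[:,i],[2,50,98]).round(1) for i in range(3)])
E
```

```text
{'clock': 7.95, 'tool_pos': [0.5801, 0.0024, 0.0866], 'eef_rot': [0.6694, 0.7429, -0.0017, -0.0015], 'contact_force': [-0.6249, 0.0609, -0.2361], 'opening': 0.7257, 'finger_force': 24.9999}
[[-10.3  43.8  86.6]]
wrist tan/board 7811 [array([-39.5,  -9.3,  21.1]), array([36.4, 47.9, 53.9]), array([139.7, 148.4, 149.7])]
wrist grey/mould 4908 [array([-31.5,  -5.2,  21.4]), array([-12. ,   3.3,  30.5]), array([141.5, 144.3, 145.5])]
scene tan/board 103 [array([-39.4,  -7.7,  20.3]), array([46.3, 53.8, 55.3]), array([139.2, 148.1, 150.8])]
scene grey/mould 196 [array([-42.2,  19.6,  24.8]), array([-54. , -29.8,  52.7]), array([139.3, 143.9, 150.4])]
```

move_arm(
  motion=[
    [0,2,0,0,0,0,1],
    [-2,3,0,0,0,0,1],
    [-3,3,0,0,0,0,1],
    [-4,3,0,0,0,0,1],
    [-4,3,0,0,0,0,1],
  ],
)

```text
clock: 8.72
tool_pos: [0.5861, -0.0003, 0.0879]
eef_rot: [0.669, 0.743, -0.0, 0.0]
contact_force: [-0.2, 0.6, -0.9]
opening: 0.721
finger_force: 25.0
```

```bash
python3 - <<'E'
from h import *
s0=st(); print(cl(np.array(s0["tool_pos"])).round(1))
s=snap("wrist"); C=cl(s["W"]); im=s["img"].astype(int); t=im[...,2]-im[...,0]
m=(C[...,2]>138)&(C[...,2]<157)&(abs(C[...,0]+4)<45)&(C[...,1]>-55)&(C[...,1]<65)
for nm,k in(("board",m&(t>75)&(C[...,1]>30)&(C[...,2]>146)),("mould",m&(t<75)&(t>15)&(im.max(2)>100))):
    p=C[k].astype(np.float32); print(nm,len(p),[np.percentile(p[:,i],[1,50,99]).round(1) for i in range(3)],[np.round(v,1) for v in cv2.minAreaRect(np.ascontiguousarray(p[:,:2]))])
st()
E
```

```text
{'clock': 8.725, 'tool_pos': [0.5861, -0.0003, 0.0879], 'eef_rot': [0.6691, 0.7431, -0.0, 0.0], 'contact_force': [-0.1576, 0.6344, -0.8936], 'opening': 0.7215, 'finger_force': 24.9999}
[[-4.6 40.5 87.9]]
board 6645 [array([-34.7,  -3.8,  27.1]), array([32.7, 43. , 50.7]), array([146.3, 149.8, 151.1])] [array([-3.8, 41.5]), array([63.9, 19.2]), np.float64(0.5)]
mould 4440 [array([-32. ,  -5.1,  22.2]), array([-19.6,  -0.4,  28.5]), array([142.9, 144.5, 145.8])] [array([-3.6, 13.4]), array([66.3, 71. ]), np.float64(0.4)]
{'clock': 8.775, 'tool_pos': [0.5861, -0.0002, 0.0879], 'eef_rot': [0.6691, 0.7432, 0.0, -0.0], 'contact_force': [0.2585, 0.2406, -1.1021], 'opening': 0.7265, 'finger_force': 24.9999}
```

Board centred within about 1 mm and roughly 1.5 mm off the mould. Setting down.

move_arm(
  motion=[
    [0,0,2,0,0,0,1],
    [0,0,4,0,0,0,1],
    [0,0,5,0,0,0,1],
    [0,0,5,0,0,0,1],
  ],
  newtons=15,
)

```text
clock: 9.28
tool_pos: [0.5861, -0.0002, 0.0828]
eef_rot: [0.669, 0.743, -0.0, -0.0]
contact_force: [0.6, 0.5, -0.4]
opening: 0.722
finger_force: 15.0
```

move_arm(
  motion=[
    [0,0,0.5,0,0,0,1],
    [0,0,1,0,0,0,1],
    [0,0,1,0,0,0,1],
  ],
  newtons=10,
)

```text
clock: 9.65
tool_pos: [0.5862, -0.0002, 0.0827]
eef_rot: [0.669, 0.743, 0.0, 0.0]
contact_force: [-2.5, 0.7, 6.6]
opening: 0.724
finger_force: 10.0
```

Contact with the bar (6.6 N). Releasing and rising straight up.

move_arm(
  motion=[
    [0,0,0.5,0,0,0,0.1],
    [0,0,0,0,0,0,0],
    [0,0,0,0,0,0,0],
    [0,0,-20,0,0,0,0],
    [0,0,-50,0,0,0,0],
  ],
)

```text
clock: 10.28
tool_pos: [0.5853, -0.0002, 0.1316]
eef_rot: [0.669, 0.743, -0.001, -0.001]
contact_force: [-0.4, 0.4, 0.0]
opening: 0.999
finger_force: 0.0
```

move_arm(
  motion=[
    [0,0,-35,0,0,0,0],
    [0,0,-70,0,0,0,0],
    [0,0,-75,0,0,0,0],
  ],
)

```text
clock: 10.65
tool_pos: [0.5878, -0.0002, 0.2092]
eef_rot: [0.669, 0.743, 0.002, 0.002]
contact_force: [0.3, 0.3, -0.9]
opening: 0.997
finger_force: 0.0
```

```bash
python3 - <<'E'
from h import *
s0=st(); print(cl(np.array(s0["tool_pos"])).round(1))
s=snap("wrist"); C=cl(s["W"]); im=s["img"].astype(int); t=im[...,2]-im[...,0]
m=(C[...,2]>138)&(C[...,2]<157)&(abs(C[...,0]+4)<45)&(C[...,1]>-55)&(C[...,1]<65)
for nm,k in(("board",m&(t>75)&(C[...,1]>30)&(C[...,2]>141)),("mould",m&(t<75)&(t>15)&(im.max(2)>100))):
    p=C[k].astype(np.float32); print(nm,len(p),[np.percentile(p[:,i],[1,50,99]).round(1) for i in range(3)],[np.round(v,1) for v in cv2.minAreaRect(np.ascontiguousarray(p[:,:2]))])
L=(s["W"]); m=(im.max(2)<90)&(C[...,2]>98)&(C[...,2]<112)&(abs(C[...,0])<25)&(abs(C[...,1]-152)<25)
p=C[m].astype(np.float32); print("knob",len(p),cv2.minEnclosingCircle(np.ascontiguousarray(p[:,:2])) if len(p) else "", np.percentile(p[:,2],[50,98]) if len(p) else "")
cv2.imwrite("pics/w6.png",s["img"])
delta((O[0]-EY[0]*0+EY[0]*.050, O[1]+EY[1]*.050,.16),5.2)
E
```

```text
{'clock': 10.65, 'tool_pos': [0.5878, -0.0002, 0.2092], 'eef_rot': [0.6691, 0.7432, 0.0017, 0.0017], 'contact_force': [0.3293, 0.2665, -0.8732], 'opening': 0.9974, 'finger_force': 0.0}
[[ -2.9  40.5 209.2]]
board 2025 [array([-34.9,  -4.1,  27.3]), array([32.7, 42.1, 50.6]), array([141.6, 144.6, 146.1])] [array([-3.8, 41.5]), array([64. , 18.5]), np.float64(1.1)]
mould 6040 [array([-31.7,  -4.7,  22.2]), array([-54.2,  -4. ,  30.2]), array([140.1, 144.6, 146.1])] [array([ -4.7, -12.2]), array([55.4, 86. ]), np.float64(0.7)]
knob 1028 ((-0.04608852043747902, 145.89024353027344), 13.630797386169434) [104.57759476 106.78019516]
shift [111.3   5.1  48.3] turn z 0.81 cur yaw 6.01 tilt [ 2.8e-03  2.0e-04 -1.0e+00]
```

View pics/w6.png

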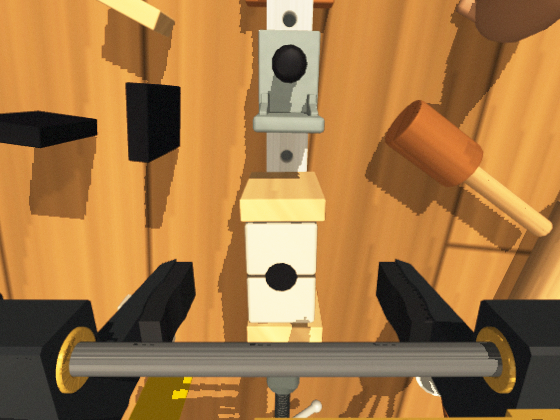

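Wrist view: the board stands at (283,198), flat against the mould top at (281,270), with the measured gap about 1.5 mm. The knob is at (289,63), measured at clamp (0, 146). Going over the knob.

move_arm(
  motion=[
    [35,2,0,0,0,0.3,0],
    [75,4,0,0,0,0.8,0],
    [105.5,5.5,30,0,0,0.8,0],
    [105.5,5.5,70,0,0,0.8,0],
    [105.5,5.5,70,0,0,0.8,0],
  ],
)

```text
clock: 11.32
tool_pos: [0.577, 0.1049, 0.1332]
eef_rot: [0.674, 0.739, -0.004, -0.003]
contact_force: [-0.4, -0.3, -0.1]
opening: 1.0
finger_force: 0.0
```

```bash
python3 - <<'E'
from h import *
s0=st(); print(cl(np.array(s0["tool_pos"])).round(1))
s=snap("wrist"); st_=st(); M=R.from_quat(st_["eef_rot"]).as_matrix()
C=cl(s["W"]); im=s["img"].astype(int); L=(s["W"]-st_["tool_pos"])@M*1000
m=(im.max(2)<90)&(C[...,2]>92)&(C[...,2]<110)&(abs(C[...,0])<25)&(abs(C[...,1]-146)<25)
p=C[m].astype(np.float32); print("knob clamp",len(p),cv2.minEnclosingCircle(np.ascontiguousarray(p[:,:2])), np.percentile(p[:,2],[50,98]))
p=L[m].astype(np.float32); print("knob tool",cv2.minEnclosingCircle(np.ascontiguousarray(p[:,:2])))
f=(im.max(2)<70)&(abs(L[...,0])<20)&(abs(L[...,1])<70)&(L[...,2]<-20)&(L[...,2]>-70); y=L[f][:,1]; print("fingers inner",y[y<0].max(),y[y>0].min(),"tip",np.percentile(L[f][:,2],99))
E
```

```text
{'clock': 11.325, 'tool_pos': [0.577, 0.1049, 0.1332], 'eef_rot': [0.6739, 0.7388, -0.0037, -0.0025], 'contact_force': [-0.3621, -0.2552, -0.0945], 'opening': 0.9998, 'finger_force': 0.0}
[[ -4.1 146.2 133.2]]
{'clock': 11.375, 'tool_pos': [0.579, 0.1046, 0.1353], 'eef_rot': [0.6743, 0.7384, -0.002, -0.0011], 'contact_force': [-0.4519, 0.1972, 0.7515], 'opening': 1.0005, 'finger_force': 0.0}
knob clamp 1330 ((-0.345623642206192, 146.217529296875), 14.112801551818848) [104.30657578 106.5564447 ]
knob tool ((0.5932184457778931, 1.9683783054351807), 14.113824844360352)
fingers inner -44.28603173350585 42.79666516553583 tip -31.148148376981904
```

move_arm(
  motion=[
    [0,0.5,30,0,0,0,0.1],
    [0,0.5,60,0,0,0,0.2],
    [0,0.5,85,0,0,0,0.3],
    [0,0.5,96,0,0,0,0.3],
    [0,0.5,96,0,0,0,0.3],
  ],
  newtons=40,
)

```text
clock: 12.0
tool_pos: [0.5815, 0.1049, 0.0414]
eef_rot: [0.674, 0.738, 0.0, 0.0]
contact_force: [-0.4, -0.4, 0.3]
opening: 0.703
finger_force: 0.0
```

move_arm(
  motion=[
    [0,0,0,0,0,0,0.4],
    [0,0,0,0,0,0,0.8],
    [0,0,0,0,0,0,1],
    [0,0,0,0,0,0,1],
    [0,0,0,0,0,0,1],
  ],
  newtons=40,
)

```text
clock: 12.62
tool_pos: [0.5802, 0.1053, 0.0411]
eef_rot: [0.674, 0.739, -0.001, -0.001]
contact_force: [-2.8, -0.1, 5.6]
opening: 0.296
finger_force: 40.0
```

Holding the knob. Pulling up 12 mm.

move_arm(
  motion=[
    [0,0,-3,0,0,0,1],
    [0,0,-6,0,0,0,1],
    [0,0,-9,0,0,0,1],
    [0,0,-12,0,0,0,1],
    [0,0,-12,0,0,0,1],
  ],
  newtons=45,
)

```text
clock: 13.25
tool_pos: [0.5802, 0.1053, 0.0526]
eef_rot: [0.674, 0.739, -0.001, -0.001]
contact_force: [-0.9, 0.2, -12.1]
opening: 0.292
finger_force: 45.0
```

```bash
python3 - <<'E'
from h import *
s=snap("scene"); st_=st(); C=cl(s["W"]); im=s["img"].astype(int)
m=(C[...,2]>119)&(C[...,2]<131)&(abs(C[...,0])<30)&(abs(C[...,1]-100)<18); print("jaw y",np.percentile(C[m][:,1],[5,50,95]).round(1))
M=R.from_quat(st_["eef_rot"]).as_matrix(); L=(s["W"]-st_["tool_pos"])@M*1000
cv2.imwrite("pics/s7.png",cv2.resize(s["img"][150:260,240:380],(763,600),interpolation=cv2.INTER_CUBIC))
E
```

```text
{'clock': 13.3, 'tool_pos': [0.5802, 0.1053, 0.0526], 'eef_rot': [0.6742, 0.7386, -0.0006, -0.0005], 'contact_force': [-1.4962, -0.0006, -11.8777], 'opening': 0.2902, 'finger_force': 45.0024}Traceback (most recent call last):
  File "<stdin>", line 3, in <module>
    return _quantile_unchecked(
        a, q, axis, out, overwrite_input, method, keepdims, weights)
    return _ureduce(a,
                    func=_quantile_ureduce_func,
    ...<5 lines>...
                    overwrite_input=overwrite_input,
                    method=method)
    r = func(a, **kwargs)
    result = _quantile(arr,
                       quantiles=q,
    ...<2 lines>...
                       out=out,
                       weights=wgt)
    slices_having_nans = np.isnan(arr[-1, ...])
                                  ~~~^^^^^^^^^
IndexError: index -1 is out of bounds for axis 0 with size 0
```

Pulled up 11.5 mm, with the spring reading 12 N. Sliding 38 mm towards the mould with the pin up.

move_arm(
  motion=[
    [-3,0,-0.5,0,0,0,1],
    [-8,0,-0.5,0,0,0,1],
    [-14,0,-0.5,0,0,0,1],
    [-20,0,-0.5,0,0,0,1],
    [-20,0,-0.5,0,0,0,1],
  ],
)

```text
clock: 13.92
tool_pos: [0.5819, 0.0855, 0.0531]
eef_rot: [0.674, 0.739, -0.001, -0.001]
contact_force: [-3.4, 1.7, -12.3]
opening: 0.296
finger_force: 45.0
```

move_arm(
  motion=[
    [-6,0,0,0,0,0,1],
    [-12,0,0,0,0,0,1],
    [-17,0,0,0,0,0,1],
    [-20,0,0,0,0,0,1],
    [-20,0,0,0,0,0,1],
  ],
)

```text
clock: 14.55
tool_pos: [0.5836, 0.0658, 0.0531]
eef_rot: [0.674, 0.739, -0.001, -0.001]
contact_force: [-3.7, 3.2, -12.0]
opening: 0.295
finger_force: 45.0
```

```bash
python3 - <<'E'
from h import *
st_=st(); print(cl(np.array(st_["tool_pos"])).round(1))
s=snap("scene"); C=cl(s["W"])
m=(C[...,2]>115)&(C[...,2]<131)&(abs(C[...,0])<32)&(C[...,1]>50)&(C[...,1]<85); print("jaw",m.sum(),np.percentile(C[m][:,1],[5,50,95]).round(1) if m.sum() else "")
m=(C[...,2]>138)&(C[...,2]<150)&(abs(C[...,0]+4)<40)&(C[...,1]>25)&(C[...,1]<56); print("board",m.sum(),np.percentile(C[m][:,1],[5,50,95]).round(1) if m.sum() else "")
cv2.imwrite("pics/s8.png",cv2.resize(s["img"][140:260,220:380],(800,600),interpolation=cv2.INTER_CUBIC))
E
```

```text
{'clock': 14.55, 'tool_pos': [0.5836, 0.0658, 0.0531], 'eef_rot': [0.6741, 0.7386, -0.0006, -0.0009], 'contact_force': [-3.729, 3.1808, -12.0158], 'opening': 0.2951, 'finger_force': 45.0029}
[[ -1.1 106.6  53.1]]
jaw 0 
board 115 [26.6 30.8 44.6]
```

View pics/s8.png

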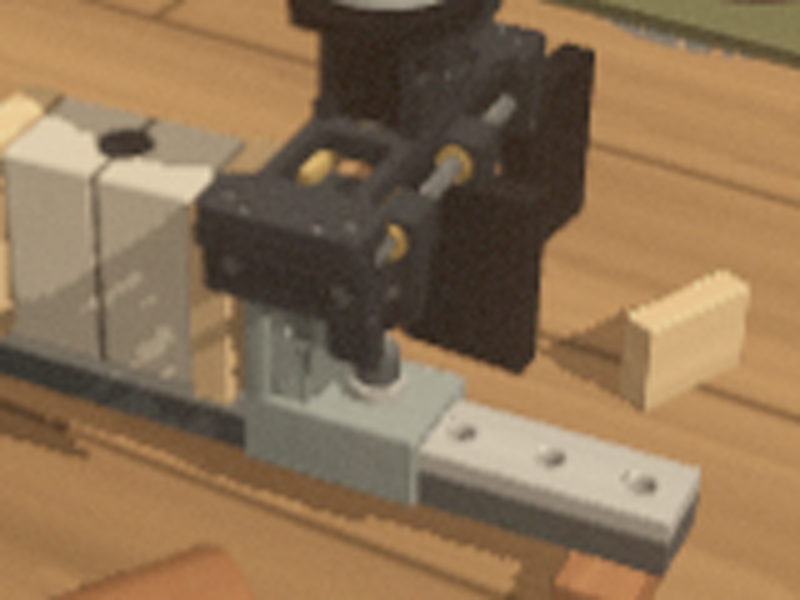

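The shoe has moved one hole: three bar holes now show behind it at (463,432), (550,457) and (640,483), and the board is upright at (215,350). Letting the pin down.

move_arm(
  motion=[
    [0,0,3,0,0,0,1],
    [0,0,6,0,0,0,1],
    [0,0,9,0,0,0,1],
    [0,0,12.5,0,0,0,1],
    [0,0,12.5,0,0,0,1],
  ],
)

```text
clock: 15.22
tool_pos: [0.5837, 0.0657, 0.0414]
eef_rot: [0.674, 0.739, -0.001, -0.001]
contact_force: [-6.2, 2.4, -7.1]
opening: 0.289
finger_force: 45.0
```

Still carrying about 7 N of spring, so I'm lowering a bit more to seat it fully.

move_arm(
  motion=[
    [0,0,1,0,0,0,1],
    [0,0,2,0,0,0,1],
    [0,0,2,0,0,0,1],
    [0,0,2,0,0,0,1],
  ],
)

```text
clock: 15.72
tool_pos: [0.5837, 0.0658, 0.0411]
eef_rot: [0.674, 0.739, -0.0, -0.001]
contact_force: [-9.2, 2.6, 7.6]
opening: 0.292
finger_force: 45.0
```

The pin bottoms at the same height as the start hole (0.0411), and the tool travelled 39.7 mm. One check of the board and mould, then I hand in.

```bash
python3 - <<'E'
from h import *
s=snap("wrist"); C=cl(s["W"]); im=s["img"].astype(int)
s2=snap("scene"); C2=cl(s2["W"])
for n,c in(("wrist",C),("scene",C2)):
    m=(c[...,2]>70)&(c[...,2]<138)&(c[...,0]>15)&(c[...,0]<34)&(c[...,1]>-55)&(c[...,1]<52)
    b=m&(c[...,1]>33); k=m&(c[...,1]<29)
    print(n,b.sum(),k.sum(),[np.percentile(c[q][:,i],[3,50,97]).round(1) for q in(b,k) if q.sum()>10 for i in(0,1)])
st()
E
```

```text
wrist 0 0 []
scene 125 916 [array([18.2, 25.8, 28.3]), array([34.2, 40.8, 51.7]), array([19.2, 21.4, 24.1]), array([-52.3, -12.1,  26.6])]
{'clock': 15.825, 'tool_pos': [0.5837, 0.0658, 0.0411], 'eef_rot': [0.6741, 0.7386, -0.0003, -0.0005], 'contact_force': [-9.7235, 2.1368, 8.8988], 'opening': 0.2948, 'finger_force': 44.9925}
```

The board's +x edge is at 25.8 mm (expected about 28) and its centre is at y ≈ 41. The mould's +x face is at 21.4 mm, unchanged from 21.5. Everything is in place, so I'm handing in.

```bash
python3 -c "
from h import *
print(finish_job())"
```

```text
the job is handed in; nothing more can be done
None
```

I handed the job in with the board standing centred about 1.5 mm off the mould's bare face, the shoe one hole closer with its pin home, and the gripper still holding the knob; the hand-in returned no verdict, so I can't confirm how it was judged.

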